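# Unlock the test box with its fork key

## Robot

A 6-joint arm with a two-finger parallel gripper is mounted at the origin on a cart in front of the work surface, level with it; the furniture and walls round the work are solid. World frame = base frame: x ahead of the robot, y to its left, z up, the work surface at z = 0. Lengths are in m, angles in degrees, forces in N, time in s.
With the tool pointing down it reaches from about 0.425 to 0.925 m from the base axis. Payload 12.5 kg.
Tool frame: the origin (TCP) lies between the finger pads; the fingertips stand 19 mm ahead of it and the grasp point (between the pads) is the TCP (r.tcp_to_tips is the distance from the TCP to the fingertips, in m); z points along the fingers, y is the direction in which the jaws open and shut (so a half turn about z gives the same grasp; the last joint's range is limited). The gripper opens to 85 mm and grips with 20 to 120 N. Pads are 22 mm wide; open, the fingers measure 114 mm over their backs; the gripper's body (76 mm by 85 mm) begins 54 mm behind the grasp point. The pads swing forward as they close: fully open they stand 13 mm farther back than shut.
Start: joints at [64.538, 28.126, 89.318, -0, 62.55, -6.05], TCP at [0.208, 0.589, 0.25] pointing down, gripper open.
Joint ranges: [-177.58, 177.58], [-47.91, 125.51], [2.72, 160], [-65.01, 245.01], [3.68, 167.84], [-153.87, 153.87]. Speed limits (degrees/s): [127.2, 127.2, 159.86, 180, 180, 180].

## Interface

Orientations are given as [roll, pitch, yaw] about the fixed x, y, z axes, in that order (R = Rz(yaw) Ry(pitch) Rx(roll)).
In Python, from cell import readout, snapshot, get_calibration, r gives the robot as it stands.
- The arm moves only by the tool arm_command, never from a script. Its argument "targets" is a list of rows, each an object of numbers: "x", "y", "z": the shift along the world's x, y, z in m; "turn": the turn about the world's z in degrees; "hand": the closure, from -1 (fully open) to 1 (shut). A call has 1 to 20 rows; each row is the pose to reach, as a shift and turn from the pose measured when the call began; what a row does not reach only later rows make up. A row lasts 1/12 s, in which the tool goes at most 41.7 mm and 7.16 degrees, less where a joint would pass 70% of its speed; a pose out of reach is approached as far as the arm can. A call with a gripper value outside its range is refused whole. The fingers move at their own pace and stop on an object; the grip force is fixed at half the most. Time passes only in rows, so rows that repeat a pose let the fingers close. It gives the time, the measured TCP pose, the force and the opening at its end, in the units of the state.
- readout.get_obs(): the state, without advancing time (a new reading comes with each control period).
- snapshot(name): name is "side" or "top" or "wrist"; returns (picture, depth): 480x640x3 uint8, red, green, blue; 480x640 float32, m along the optical axis (not along the pixel's ray), 0 where there is no reading.
- get_calibration(name): a dict with "camera_matrix" (3x3 intrinsics, pixels), "R" (3x3) and "t" (3): a world point X has camera coordinates R X + t; the wrist camera has in their place "hand_eye" (4x4, takes a point from camera to tool coordinates, whose origin is the TCP and whose axes are the flange's). Camera axes: x right, y down, z forward; pixel columns grow to the right and rows downward; lengths in m; the calibration is good to about 2 mm. A picture is of the moment at which its call begins: read the wrist's pose just before it. get_calibration takes no time and is no camera call.
- r.job_done(): hands the job in, once; it reports no verdict.
The state is a dict: "time": time; "joint_positions": joint angles; "joint_vel": joint speeds; "tau": joint torques, N m; "tcp_pos": TCP position; "orientation": TCP orientation; "wrist_force": force on the tool from outside, world axes, zero at the start; "ft_torque": the same for the moment, N m; "grip_width": finger opening in m.
Only numpy, scipy, OpenCV 4.12 (cv2) and the standard library are available. Lean on these libraries where they do the work, as an engineer would, in place of code of your own. Each camera call takes 0.05 s, during which the arm holds its last target. There are 200 camera calls.

## Task

Unlock the test box on the bench: take its fork key from the tool stand, seat it fully home in the lock on the box's front ledge, feeling for the blade inside and never forcing it, and turn it clockwise until the hidden bolt draws and the cover springs ajar. Then pull the key out and put it back upright in the same hole of the stand, leaving the other two tools in theirs.

Things in the scene. Friction and masses are not known exactly. Their poses are not given: they have to be found in the camera images.
- test_box: Grey steel test box, 280 deep (x) x 220 wide (y) x 85 high, fixed; origin at the centre of its underside, x to its hinged back. An 85 mm front ledge holds the lock; behind it a framed clear cover over a coil module. Unseen in the lock: a sprung bolt that the lock's blade draws; the blade holds its angle until turned (about 0.2 N m).
- lock_mouth (a point): Centre of the lock's rim, 89 above the bench, axes as the box. Round cup, bore 27 across, 22 deep, mouth chamfered 1.5. Across its floor stands a blade 22 long, 4.4 thick, its top 9 below the rim. Blade starts anywhere from along the box's x axis to 1.15 rad clockwise (seen from above) of it; end stop at 1.5 rad; cover springs free at about 1.35.
- cover (a joint): Cover hinge at the back of the test box, rad: 0 shut and bolted (up to 0.01 of play); a spring lifts it to about 0.17 (front edge up some 30 mm, 47 mm behind the lock's axis) once the bolt is drawn. No need to touch it.
- lock_key: Steel fork key, 86 tall, 120 g, upright; origin at the centre of its lower end, z up. Two prongs (24 across) with a 5.6 mm slot along key x, 15 deep; collar 36 across, underside 20 above the origin, rests on the stand or, fully home, on the lock's rim; shank 14 across; flat handle 40 (x) x 10 (y) x 30, from 56 to 86 above the origin: pinch across y.
- tool_stand: Black block, 180 (x) x 60 (y) x 50 high, fixed; origin at the centre of its underside. Three round holes, 28 across, 30 deep, 60 apart along x, the middle one at the origin. Each holds one tool, hung by its collar with its lower end 20 below the block's top (30 above the bench).
- nut_driver: Another tool in the stand: round black handle 24 across, 83 tall; origin at its lower end. Leave it.
- t_hex: Another tool in the stand: thin shank with a round black crossbar 63 long along its x, 84 tall; origin at its lower end. Leave it.

How it is judged (in metres and radians):
On the way, in this order (a step that is already met when the one before it is completed fails the run):
1. the key is fully home in the lock, its collar on the rim (z of lock_key in the frame of lock_mouth below -0.018 m and horizontal distance between lock_key and lock_mouth below 0.004 m), for 0.2 s.
2. with the key still home, the bolt is drawn and the cover has sprung ajar (value of joint cover above 0.09 rad and z of lock_key in the frame of lock_mouth below -0.017 m), for 0.1 s.
At the end, for the whole second after the job is handed in: The cover stands ajar (over 0.09 rad), the key is back in the hole it came from, within 8 mm of where it stood and within 0.12 rad of upright, at rest and released (value of joint cover above 0.09 rad and distance of lock_key from where it was at the start of the episode below 0.008 m and angle between lock_key's own z axis and vertical below 0.12 rad and linear speed of lock_key below 0.02 m/s); the robot touches nothing.
It fails at once if the key is forced: the contact forces between the key and the box pass 60 N (contact force between lock_key and test_box above 60 N).
It fails at once if one of the other two tools is pushed or pulled out of its place (20 mm) (distance of any of nut_driver, t_hex from where it was at the start of the episode above 0.02 m).
It also fails if it takes over 67 s, if anything falls off the work surface, if the arm or the gripper's body presses on something with over 40 N, if the wrist force passes 120 N, or if a joint passes its speed limit or range.

## Working session

There is one attempt and no reset: what is moved stays moved. The work goes in short steps, Python scripts to look and compute and a tool call to move; the robot and the scene stay as the last step left them, time stands still between calls to the robot, and variables do not carry over. Pictures are saved under pics/ and viewed, about 8 in all and at most 12, crops included, and the job is handed in when it is done.

Besides the shell and the picture viewer there is one more tool, called after "Request:" by a JSON object that holds its "op" and its "data". arm_command: Moves the arm, as the interface text tells. Its arguments: {"type":"object","properties":{"targets":{"type":"array"}},"required":["targets"]}

```bash
mkdir -p pics
cat > h.py <<'E'
import numpy as np, cv2
from cell import readout, snapshot, get_calibration, r
from scipy.spatial.transform import Rotation as Ro
def snap(n,f=None):
    o=readout.get_obs(); im,d=snapshot(n)
    if f: cv2.imwrite('pics/'+f+'.png',im[:,:,::-1])
    c=get_calibration(n); K=np.array(c['camera_matrix'])
    if n=='wrist':
        H=np.array(c['hand_eye']); T=np.eye(4)
        T[:3,:3]=Ro.from_euler('xyz',o['orientation'],degrees=True).as_matrix(); T[:3,3]=o['tcp_pos']
        M=T@H; R=M[:3,:3].T; t=-R@M[:3,3]
    else: R=np.array(c['R']); t=np.array(c['t'])
    return im,d,(K,R,t)
def onz(C,uv,z):
    K,R,t=C; p=np.linalg.inv(K)@np.array([uv[0],uv[1],1.]); c=-R.T@t; d=R.T@p
    return c+d*(z-c[2])/d[2]
def pt(C,uv,dep):
    K,R,t=C; return R.T@(np.linalg.inv(K)@np.array([uv[0],uv[1],1.])*dep-t)
def proj(C,X):
    K,R,t=C; q=K@(R@np.array(X)+t); return q[:2]/q[2]
E
python3 - <<'E'
from h import *
print(readout.get_obs())
for n in('top','side'):
    im,d,C=snap(n,n+'0'); print(n,-C[1].T@C[2], C[0][0,0])
    np.savez(n+'0.npz',im=im,d=d)
E
```

```text
{'time': 0.0, 'joint_positions': array([ 6.45376944e+01,  2.81654665e+01,  8.93513129e+01,  4.26909016e-04,
        6.25502087e+01, -6.05045823e+00]), 'joint_vel': array([-0.01303815,  0.06187409,  0.06350707,  0.11368884,  0.00730732,
        0.01441444]), 'tau': array([ 3.34269153e-04, -6.18466258e+01, -2.61589873e+01, -1.38834949e-05,
        4.06769133e-03,  1.62758187e-05]), 'tcp_pos': array([0.20760634, 0.58928266, 0.24970629]), 'orientation': array([-1.79933425e+02, -7.43733127e-03,  1.60587951e+02]), 'wrist_force': array([-1.0914081 , -0.30118432,  0.58535688]), 'ft_torque': array([-0.01517122,  0.0223396 , -0.01419284]), 'grip_width': 0.08562881618508324}
top [ 0.52963434 -0.07442053  0.9961441 ] 540.787186020177
side [0.35299317 0.64333099 0.45235455] 440.5080270032972
```

View pics/top0.png

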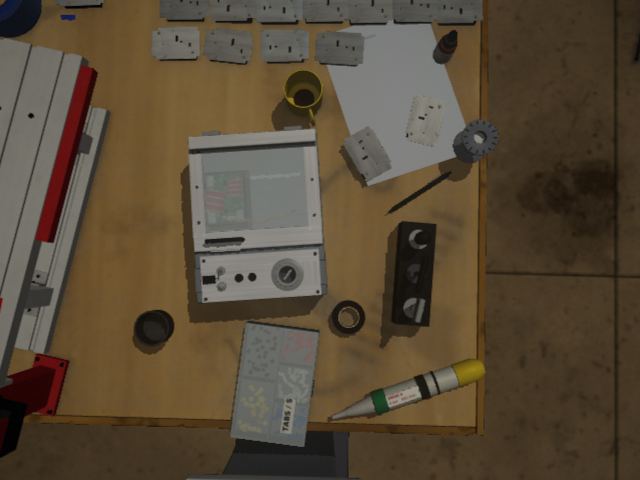

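View pics/side0.png

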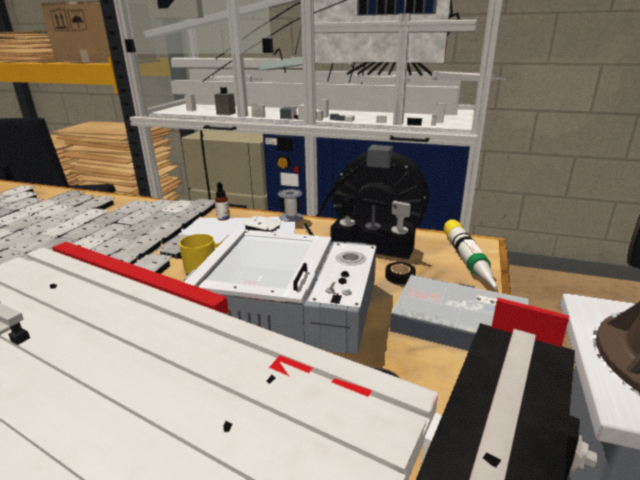

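The top view shows the lock rim at about (287,275). The stand is at about (415,275), with the flat-handled key in its near hole at about (414,310), the T-hex in the middle and the nut driver in the far hole. I'll enlarge both.

Run:
```python
from h import *
z=np.load('top0.npz'); im,d=z['im'],z['d']
c=get_calibration('top'); C=(np.array(c['camera_matrix']),np.array(c['R']),np.array(c['t']))
a=cv2.resize(im[215:335,385:445],None,fx=5,fy=5,interpolation=cv2.INTER_CUBIC)
b=cv2.resize(im[235:315,250:330],None,fx=6,fy=6,interpolation=cv2.INTER_CUBIC)
o=np.zeros((600,790,3),np.uint8); o[:,:300]=a; o[:480,305:785]=b
cv2.imwrite('pics/crop1.png',o[:,:,::-1])
print('lock',onz(C,(287,275),.089),'key',onz(C,(414,311),.116), d[275,287],d[305:318,414])
for uv in((400,222),(436,224),(430,326),(393,323)): print(onz(C,uv,.05))
for uv in((195,258),(326,251),(326,295),(200,302),(189,136),(316,129)): print(onz(C,uv,.085))
# handle mask by height
X=np.array([[pt(C,(u,v),d[v,u]) for u in range(385,445)] for v in range(215,335)])
m=(X[:,:,2]>.105)&(X[:,:,2]<.13); n,l,s,cc=cv2.connectedComponentsWithStats(m.astype(np.uint8))
for i in range(1,n):
    if s[i,4]>8:
        P=X[l==i]; print(s[i],P.mean(0),cv2.minAreaRect((P[:,:2]*1000).astype(np.float32)))
```

```text
lock [ 0.52023159 -0.01859407  0.089     ] key [ 0.46814833 -0.22749341  0.116     ] 0.9142449 [0.9036488  0.90378535 0.8992731  0.8991564  0.8957692  0.8953404
 0.891863   0.8905433  0.88917446 0.88674694 0.8836482  0.88263935
 0.8784708 ]
[ 0.61816598 -0.21157277  0.05      ]
[ 0.61640308 -0.27478354  0.05      ]
[ 0.43841714 -0.26721593  0.05      ]
[ 0.44179057 -0.20288829  0.05      ]
[0.54443005 0.13749128 0.085     ]
[ 0.56237839 -0.08279939  0.085     ]
[ 0.48854223 -0.08481601  0.085     ]
[0.47094541 0.1261008  0.085     ]
[0.75207755 0.1562056  0.085     ]
[ 0.77016843 -0.06004816  0.085     ]
[ 32  16  14  13 133] [ 0.58843199 -0.24166383  0.11008168] ((588.3809814453125, -241.88919067382812), (20.25899887084961, 20.358661651611328), 19.965234756469727)
[ 30  40  13  38 250] [ 0.52848276 -0.23858927  0.11167639] ((528.9384765625, -239.107177734375), (11.125898361206055, 62.46963119506836), 78.9571762084961)
[ 28  84  12  24 169] [ 0.46952837 -0.23527418  0.11417158] ((469.0467529296875, -235.97311401367188), (11.137125968933105, 39.26651382446289), 76.9322738647461)
```

View pics/crop1.png

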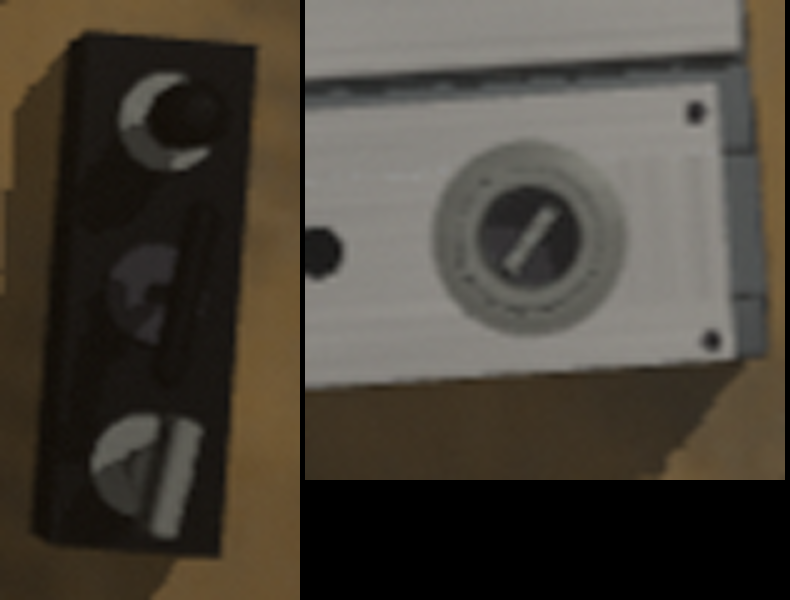

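The key is at about (0.469, -0.236) with its long axis at -13°, and the lock at about (0.520, -0.019). Before I cross the bench, I'll check how high things stand along the route and where the wrist camera sits.

Run:
```python
from h import *
z=np.load('top0.npz'); d=z['d']
c=get_calibration('top'); C=(np.array(c['camera_matrix']),np.array(c['R']),np.array(c['t']))
v,u=np.mgrid[0:480:4,0:640:4]
X=np.array([pt(C,(a,b),d[b,a]) for a,b in zip(u.ravel(),v.ravel()) if d[b,a]>0])
for y0 in np.arange(-.4,.7,.1):
    s=X[(X[:,1]>y0)&(X[:,1]<y0+.1)&(X[:,0]>.1)&(X[:,0]<.8)]
    if len(s): q=s[s[:,2].argmax()]; print(round(y0,1),q.round(3))
c=get_calibration('wrist'); print(np.array(c['hand_eye']).round(3),c['camera_matrix'])
```

```text
-0.4 [ 0.748 -0.337  0.074]
-0.3 [ 0.48  -0.237  0.117]
-0.2 [ 0.294 -0.177  0.045]
-0.1 [ 0.606 -0.031  0.097]
-0.0 [0.575 0.085 0.111]
0.1 [0.574 0.112 0.109]
0.2 [0.739 0.289 0.216]
0.3 [0.314 0.346 0.265]
0.4 [0.779 0.405 0.213]
[[ 0.001 -0.945 -0.327  0.085]
 [ 1.     0.001  0.001 -0.001]
 [-0.    -0.327  0.945 -0.124]
 [ 0.     0.     0.     1.   ]] [[386.96845061   0.         319.97870237]
 [  0.         386.96845061 232.78410771]
 [  0.           0.           1.        ]]
```

Something stands 0.265 high near (0.31, 0.35), so I'll climb first, then cross and come down over the lock.

Request:
{"op": "arm_command", "data": {"targets": [{"z": 0.04}, {"z": 0.08}, {"z": 0.12}, {"z": 0.16}, {"x": 0.02, "y": -0.034, "z": 0.17}, {"x": 0.04, "y": -0.068, "z": 0.17}, {"x": 0.056, "y": -0.102, "z": 0.17}, {"x": 0.072, "y": -0.136, "z": 0.17}, {"x": 0.088, "y": -0.17, "z": 0.17}, {"x": 0.104, "y": -0.204, "z": 0.17}, {"x": 0.12, "y": -0.238, "z": 0.17}, {"x": 0.136, "y": -0.272, "z": 0.17}, {"x": 0.152, "y": -0.306, "z": 0.17}, {"x": 0.17, "y": -0.34, "z": 0.17}, {"x": 0.19, "y": -0.374, "z": 0.17}, {"x": 0.21, "y": -0.408, "z": 0.17}, {"x": 0.23, "y": -0.442, "z": 0.17}, {"x": 0.25, "y": -0.476, "z": 0.17}, {"x": 0.27, "y": -0.51, "z": 0.16}, {"x": 0.29, "y": -0.54, "z": 0.14}]}}

```text
validation failed for argument at $.ta...
```

Request:
{"op": "arm_command", "data": {"targets": [{"x": 0.01, "y": -0.02, "z": -0.03}, {"x": 0.015, "y": -0.04, "z": -0.06}, {"x": 0.02, "y": -0.06, "z": -0.09, "turn": 3}, {"x": 0.022, "y": -0.068, "z": -0.12, "turn": 6}, {"x": 0.022, "y": -0.068, "z": -0.16, "turn": 6}, {"x": 0.022, "y": -0.068, "z": -0.18, "turn": 6}, {"x": 0.022, "y": -0.068, "z": -0.18, "turn": 6}, {"x": 0.022, "y": -0.068, "z": -0.18, "turn": 6}]}}

```text
validation failed for argument at $.ta...
```

Run:
```python
from h import *
o=readout.get_obs(); print(o['time'],o['tcp_pos'],o['orientation'])
im,d,C=snap('wrist','w1'); np.savez('w1.npz',im=im,d=d,K=C[0],R=C[1],t=C[2])
p=proj(C,[.52,-.019,.089]); print(p)
u,v=p.astype(int); cv2.imwrite('pics/w1c.png',cv2.resize(im[max(v-100,0):v+100,u-130:u+130],None,fx=3,fy=3,interpolation=cv2.INTER_CUBIC)[:,:,::-1]); print(u-130,v-100)
```

```text
0.1 [0.20763611 0.58933186 0.24979017] [-1.79944115e+02 -4.15614780e-03  1.60589387e+02]
[-75.25891875 616.73870699]Traceback (most recent call last):
  File "<stdin>", line 5, in <module>
cv2.error: OpenCV(4.12.0) /io/opencv/modules/imgproc/src/resize.cpp:4208: error: (-215:Assertion failed) !ssize.empty() in function 'resize'
```

Both moves were refused at validation. The rows may need every field, so I'll try one small complete row.

Request:
{"op": "arm_command", "data": {"targets": [{"x": 0, "y": 0, "z": 0.04, "turn": 0, "hand": -1}]}}

```text
time: 0.23
tcp_pos: [0.2068, 0.5874, 0.2835]
orientation: [-179.3, -0.1, 160.6]
wrist_force: [0.3, -0.3, -0.4]
grip_width: 0.0855
```

Complete rows work.

Request:
{"op": "arm_command", "data": {"targets": [{"x": 0, "y": 0, "z": 0.04, "turn": 0, "hand": -1}, {"x": 0, "y": 0, "z": 0.08, "turn": 0, "hand": -1}, {"x": 0, "y": 0, "z": 0.12, "turn": 0, "hand": -1}, {"x": 0.02, "y": -0.034, "z": 0.13, "turn": 0, "hand": -1}, {"x": 0.04, "y": -0.068, "z": 0.13, "turn": 0, "hand": -1}, {"x": 0.056, "y": -0.102, "z": 0.13, "turn": 0, "hand": -1}, {"x": 0.072, "y": -0.136, "z": 0.13, "turn": 0, "hand": -1}, {"x": 0.088, "y": -0.17, "z": 0.13, "turn": 0, "hand": -1}, {"x": 0.104, "y": -0.204, "z": 0.13, "turn": 0, "hand": -1}, {"x": 0.12, "y": -0.238, "z": 0.13, "turn": 0, "hand": -1}, {"x": 0.136, "y": -0.272, "z": 0.13, "turn": 0, "hand": -1}, {"x": 0.152, "y": -0.306, "z": 0.13, "turn": 0, "hand": -1}, {"x": 0.17, "y": -0.34, "z": 0.13, "turn": 0, "hand": -1}, {"x": 0.19, "y": -0.374, "z": 0.13, "turn": 0, "hand": -1}, {"x": 0.21, "y": -0.408, "z": 0.13, "turn": 0, "hand": -1}, {"x": 0.23, "y": -0.442, "z": 0.13, "turn": 0, "hand": -1}, {"x": 0.25, "y": -0.476, "z": 0.13, "turn": 0, "hand": -1}, {"x": 0.27, "y": -0.51, "z": 0.12, "turn": 0, "hand": -1}, {"x": 0.29, "y": -0.54, "z": 0.1, "turn": 0, "hand": -1}, {"x": 0.3, "y": -0.57, "z": 0.08, "turn": 3, "hand": -1}]}}

```text
time: 1.9
tcp_pos: [0.5083, 0.0153, 0.3629]
orientation: [-179.3, 0.0, 163.5]
wrist_force: [-0.0, 0.4, -0.7]
grip_width: 0.0855
```

Request:
{"op": "arm_command", "data": {"targets": [{"x": 0.01, "y": -0.03, "z": -0.03, "turn": 3, "hand": -1}, {"x": 0.01, "y": -0.04, "z": -0.07, "turn": 3, "hand": -1}, {"x": 0.01, "y": -0.04, "z": -0.11, "turn": 3, "hand": -1}, {"x": 0.01, "y": -0.04, "z": -0.14, "turn": 3, "hand": -1}, {"x": 0.01, "y": -0.04, "z": -0.15, "turn": 3, "hand": -1}, {"x": 0.01, "y": -0.04, "z": -0.15, "turn": 3, "hand": -1}, {"x": 0.01, "y": -0.04, "z": -0.15, "turn": 3, "hand": -1}]}}

```text
time: 2.48
tcp_pos: [0.5189, -0.0246, 0.2138]
orientation: [-179.3, 0.0, 166.5]
wrist_force: [0.3, -0.2, 0.6]
grip_width: 0.0854
```

```bash
cat > lk.py <<'E'
from h import *
o=readout.get_obs(); print(o['time'],o['tcp_pos'],o['orientation'])
im,d,C=snap('wrist','w1'); np.savez('w1.npz',im=im,d=d,K=C[0],R=C[1],t=C[2])
p=proj(C,[.52,-.019,.089]); print(p)
u,v=p.astype(int); cv2.imwrite('pics/w1c.png',cv2.resize(im[max(v-100,0):v+100,u-130:u+130],None,fx=3,fy=3,interpolation=cv2.INTER_CUBIC)[:,:,::-1]); print(u-130,v-100)
E
python3 lk.py
```

```text
2.4833 [ 0.51887483 -0.02459674  0.21381744] [-1.79287344e+02  3.56476109e-02  1.66517009e+02]
[331.16843687 231.10099358]
201 131
```

View pics/w1c.png

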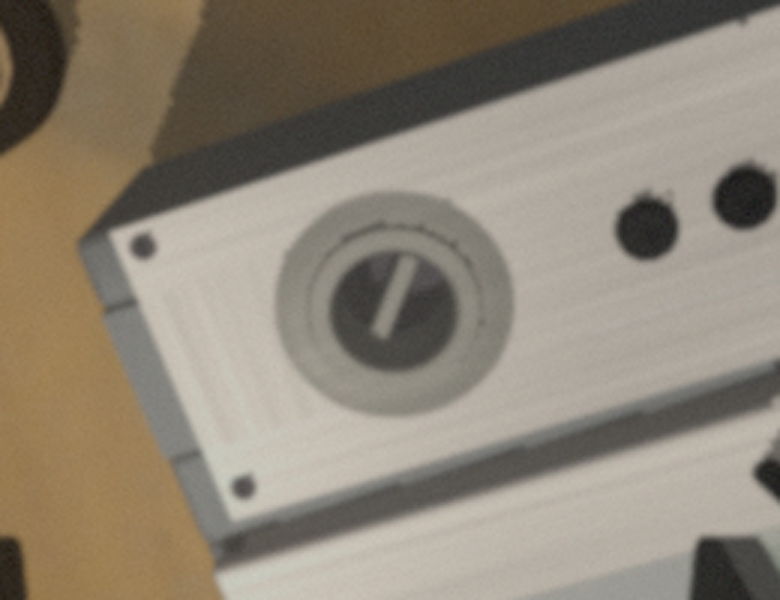

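The wrist crop shows the bore centred at about (395,309) and the blade from about (407,258) to (380,336). I'll turn those into world positions.

Run:
```python
from h import *
z=np.load('w1.npz'); C=(z['K'],z['R'],z['t'])
f=lambda u,v,zz: onz(C,(201+(u+.5)/3-.5,131+(v+.5)/3-.5),zz)
print('bore',f(394,310,.089),'rim',f(397,308,.089),'skirt',f(395,303,.086))
for w in((331,310),(457,310),(394,248),(394,371)): print(f(*w,.089))
a,b=f(407,258,.08),f(380,336,.08); print('blade',a,b,(a+b)/2,np.linalg.norm(a-b),np.degrees(np.arctan2(*(b-a)[1::-1])))
a,b=f(112,232,.085),f(232,522,.085); print('box x dir',np.degrees(np.arctan2(*(b-a)[1::-1])))
d=z['d']; print(np.median(d[225:228,285:300]), pt(C,(290,270),d[270,290]))
```

```text
bore [ 0.52216614 -0.01891433  0.089     ] rim [ 0.52185232 -0.01814388  0.089     ] skirt [ 0.52159456 -0.01849526  0.086     ]
[ 0.5188955  -0.03286286  0.089     ]
[ 0.52543226 -0.0049851   0.089     ]
[ 0.50787176 -0.01565226  0.089     ]
[ 0.53675654 -0.02224395  0.089     ]
blade [ 0.51350578 -0.01368713  0.08      ] [ 0.53089249 -0.0241542   0.08      ] [ 0.52219913 -0.01892066  0.08      ] 0.02029427654412877 -31.048595432134192
box x dir 4.903087993569351
0.2642898 [ 0.54207703 -0.05395661  0.08798321]
```

Lock at (0.522, -0.0187), blade at -31°, box yaw +4.9°. Next I'll go above the key for one close look.

Request:
{"op": "arm_command", "data": {"targets": [{"x": -0.01, "y": -0.04, "z": 0, "turn": 0, "hand": -1}, {"x": -0.02, "y": -0.08, "z": 0, "turn": 0, "hand": -1}, {"x": -0.03, "y": -0.12, "z": 0, "turn": 0, "hand": -1}, {"x": -0.04, "y": -0.16, "z": 0, "turn": 0, "hand": -1}, {"x": -0.048, "y": -0.195, "z": 0, "turn": 0, "hand": -1}, {"x": -0.05, "y": -0.211, "z": 0, "turn": 0, "hand": -1}, {"x": -0.05, "y": -0.211, "z": 0, "turn": 0, "hand": -1}, {"x": -0.05, "y": -0.211, "z": 0, "turn": 0, "hand": -1}]}}

```text
time: 3.2
tcp_pos: [0.4695, -0.2362, 0.2163]
orientation: [-179.2, 0.3, 166.4]
wrist_force: [0.3, 0.9, 0.1]
grip_width: 0.0855
```

Run:
```python
from h import *
o=readout.get_obs(); print(o['time'],o['tcp_pos'],o['orientation'])
im,d,C=snap('wrist','w2'); np.savez('w2.npz',im=im,d=d,K=C[0],R=C[1],t=C[2])
p=proj(C,[.469,-.2355,.116]); print(p)
u,v=p.astype(int); u0,v0=u-130,v-100; cv2.imwrite('pics/w2c.png',cv2.resize(im[v0:v+100,u0:u+130],None,fx=3,fy=3,interpolation=cv2.INTER_CUBIC)[:,:,::-1]); print(u0,v0)
X=np.array([[pt(C,(a,b),d[b,a]) for a in range(u0,u+130)] for b in range(v0,v+100)])
m=(abs(X[:,:,2]-.116)<.008); n,l,s,cc=cv2.connectedComponentsWithStats(m.astype(np.uint8))
for i in range(1,n):
    if s[i,4]>40:
        P=X[l==i]; print(s[i],P.mean(0),cv2.minAreaRect((P[:,:2]*1000).astype(np.float32)))
```

```text
3.2 [ 0.46948765 -0.23620933  0.21630904] [-179.24442759    0.29671569  166.43445088]
[323.63031978 242.49815988]
193 142
[119  67  17  63 970] [ 0.46741996 -0.23731902  0.11588194] ((468.7981872558594, -237.75741577148438), (9.944366455078125, 39.41666793823242), 76.89017486572266)
[134 137  18  63 978] [ 0.51981948 -0.23922732  0.11277471] ((521.49609375, -239.590576171875), (10.954591751098633, 47.53336715698242), 78.84336853027344)
```

View pics/w2c.png

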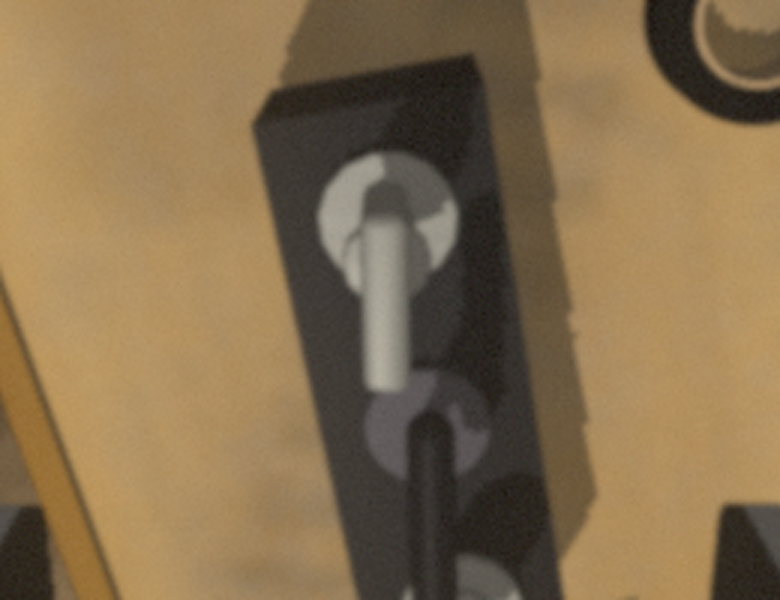

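The handle sits at about (0.4685, -0.237) at -13.1°, so the gripper is already lined up within 1 mm. I'll go down and grasp.

Request:
{"op": "arm_command", "data": {"targets": [{"x": -0.001, "y": -0.001, "z": -0.03, "turn": 0.4, "hand": -1}, {"x": -0.001, "y": -0.001, "z": -0.06, "turn": 0.4, "hand": -1}, {"x": -0.001, "y": -0.001, "z": -0.085, "turn": 0.4, "hand": -1}, {"x": -0.001, "y": -0.001, "z": -0.1, "turn": 0.4, "hand": -1}, {"x": -0.001, "y": -0.001, "z": -0.107, "turn": 0.4, "hand": -1}, {"x": -0.001, "y": -0.001, "z": -0.107, "turn": 0.4, "hand": -1}, {"x": -0.001, "y": -0.001, "z": -0.107, "turn": 0.4, "hand": -1}]}}

```text
time: 3.83
tcp_pos: [0.4692, -0.2358, 0.1098]
orientation: [-179.2, 0.3, 167.0]
wrist_force: [0.0, 0.2, 0.4]
grip_width: 0.0852
```

Request:
{"op": "arm_command", "data": {"targets": [{"x": 0, "y": 0, "z": 0, "turn": 0, "hand": 1}, {"x": 0, "y": 0, "z": 0, "turn": 0, "hand": 1}, {"x": 0, "y": 0, "z": 0, "turn": 0, "hand": 1}, {"x": 0, "y": 0, "z": 0, "turn": 0, "hand": 1}, {"x": 0, "y": 0, "z": 0, "turn": 0, "hand": 1}, {"x": 0, "y": 0, "z": 0, "turn": 0, "hand": 1}, {"x": 0, "y": 0, "z": 0, "turn": 0, "hand": 1}, {"x": 0, "y": 0, "z": 0, "turn": 0, "hand": 1}, {"x": 0, "y": 0, "z": 0, "turn": 0, "hand": 1}, {"x": 0, "y": 0, "z": 0, "turn": 0, "hand": 1}, {"x": 0, "y": 0, "z": 0, "turn": 0, "hand": 1}, {"x": 0, "y": 0, "z": 0, "turn": 0, "hand": 1}]}}

```text
time: 4.83
tcp_pos: [0.4692, -0.2358, 0.11]
orientation: [-179.2, 0.3, 167.0]
wrist_force: [-0.3, -0.2, 5.2]
grip_width: 0.0085
```

The key is gripped. I'll lift it clear, then carry it over the lock and turn it by -18° to match the blade.

Request:
{"op": "arm_command", "data": {"targets": [{"x": 0, "y": 0, "z": 0.01, "turn": 0, "hand": 1}, {"x": 0, "y": 0, "z": 0.03, "turn": 0, "hand": 1}, {"x": 0, "y": 0, "z": 0.055, "turn": 0, "hand": 1}, {"x": 0, "y": 0, "z": 0.08, "turn": 0, "hand": 1}, {"x": 0, "y": 0, "z": 0.09, "turn": 0, "hand": 1}, {"x": 0.005, "y": 0.025, "z": 0.095, "turn": -2, "hand": 1}, {"x": 0.015, "y": 0.055, "z": 0.095, "turn": -5, "hand": 1}, {"x": 0.022, "y": 0.085, "z": 0.095, "turn": -8, "hand": 1}, {"x": 0.029, "y": 0.115, "z": 0.095, "turn": -11, "hand": 1}, {"x": 0.036, "y": 0.145, "z": 0.095, "turn": -14, "hand": 1}, {"x": 0.044, "y": 0.175, "z": 0.095, "turn": -16, "hand": 1}, {"x": 0.05, "y": 0.2, "z": 0.095, "turn": -18, "hand": 1}, {"x": 0.053, "y": 0.217, "z": 0.095, "turn": -18, "hand": 1}, {"x": 0.053, "y": 0.217, "z": 0.095, "turn": -18, "hand": 1}, {"x": 0.053, "y": 0.217, "z": 0.095, "turn": -18, "hand": 1}, {"x": 0.053, "y": 0.217, "z": 0.095, "turn": -18, "hand": 1}]}}

```text
time: 6.17
tcp_pos: [0.522, -0.0193, 0.2048]
orientation: [-179.2, 0.3, 149.0]
wrist_force: [-0.5, 0.1, -0.6]
grip_width: 0.009
```

Run:
```python
from h import *
o=readout.get_obs(); print(o['time'],o['tcp_pos'],o['orientation'],o['wrist_force'],o['grip_width'])
im,d,C=snap('wrist','w3'); np.savez('w3.npz',im=im,d=d,K=C[0],R=C[1],t=C[2])
cv2.imwrite('pics/w3c.png',cv2.resize(im[140:340,190:450],None,fx=3,fy=3,interpolation=cv2.INTER_CUBIC)[:,:,::-1])
```

```text
6.1667 [ 0.52202463 -0.0192929   0.20483754] [-179.22084897    0.29582746  148.99363855] [-0.48859229  0.0845252  -0.59442936] 0.00899548489888864
```

View pics/w3c.png

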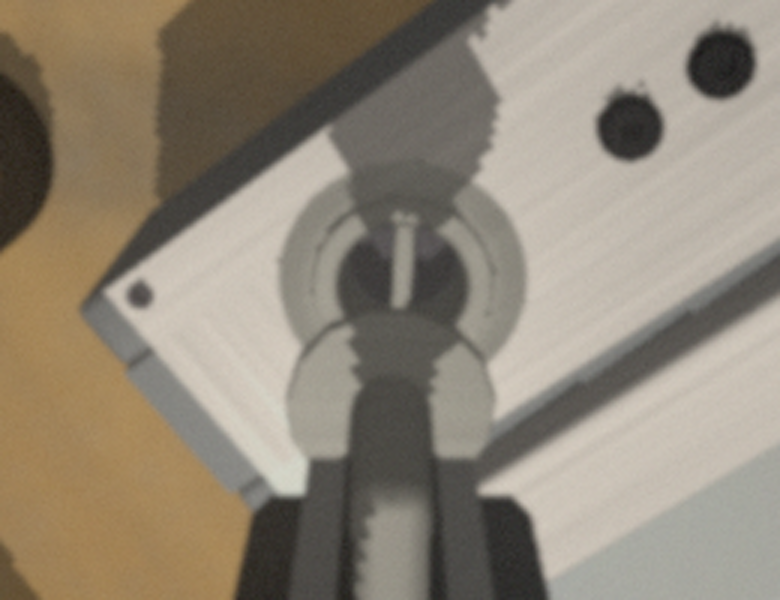

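In this view the blade runs from about (404,225) to (400,303). The collar is centred at about x=391, with the lock rim at about x=403. I'll work out both in world coordinates.

Run:
```python
from h import *
z=np.load('w3.npz'); C=(z['K'],z['R'],z['t']); d=z['d']
px=lambda u,v:(190+(u+.5)/3-.5,140+(v+.5)/3-.5)
f=lambda u,v,zz: onz(C,px(u,v),zz)
a,b=f(405,225,.08),f(400,303,.08); print('blade ang',np.degrees(np.arctan2(*(b-a)[1::-1])))
u,v=np.array(px(305,420)).astype(int); print('collar top',pt(C,(u,v),d[v,u]))
zc=pt(C,(u,v),d[v,u])[2]
P=[f(*w,zc)[:2] for w in((291,380),(288,402),(300,350),(494,400),(491,380),(480,350),(320,328),(462,328),(345,317),(437,317))]
A=np.c_[2*np.array(P),np.ones(len(P))]; s=np.linalg.lstsq(A,(np.array(P)**2).sum(1),rcond=None)[0]
print('collar c',s[:2],'r',np.sqrt(s[2]+s[0]**2+s[1]**2))
P=[f(*w,.086)[:2] for w in((281,270),(526,270),(290,230),(516,230),(300,332),(508,332),(330,180),(472,180))]
A=np.c_[2*np.array(P),np.ones(len(P))]; s=np.linalg.lstsq(A,(np.array(P)**2).sum(1),rcond=None)[0]
print('rim c',s[:2],'r',np.sqrt(s[2]+s[0]**2+s[1]**2))
```

```text
blade ang -34.25167232234499
collar top [ 0.51577894 -0.03446223  0.14970523]
collar c [ 0.52061659 -0.02005408] r 0.01749736832150405
rim c [ 0.52149445 -0.01842822] r 0.026956614455541344
```

Relative to the rim, the collar is off by about (+0.9, +1.6) mm, mainly from a 0.8° gripper tilt. The two blade estimates are -31° and -34°. I'll correct, turn to -32.5°, and go down to just above the blade.

Request:
{"op": "arm_command", "data": {"targets": [{"x": 0.001, "y": 0.0018, "z": 0, "turn": -1.5, "hand": 1}, {"x": 0.001, "y": 0.0018, "z": -0.015, "turn": -1.5, "hand": 1}, {"x": 0.001, "y": 0.0018, "z": -0.027, "turn": -1.5, "hand": 1}, {"x": 0.001, "y": 0.0018, "z": -0.032, "turn": -1.5, "hand": 1}, {"x": 0.001, "y": 0.0018, "z": -0.035, "turn": -1.5, "hand": 1}, {"x": 0.001, "y": 0.0018, "z": -0.037, "turn": -1.5, "hand": 1}, {"x": 0.001, "y": 0.0018, "z": -0.039, "turn": -1.5, "hand": 1}, {"x": 0.001, "y": 0.0018, "z": -0.04, "turn": -1.5, "hand": 1}, {"x": 0.001, "y": 0.0018, "z": -0.04, "turn": -1.5, "hand": 1}]}}

```text
time: 6.97
tcp_pos: [0.5231, -0.0179, 0.165]
orientation: [-179.2, 0.3, 147.4]
wrist_force: [1.0, -0.1, -0.9]
grip_width: 0.0089
```

The prongs are 4 mm inside the bore with no contact. I'll keep going down in small steps.

Request:
{"op": "arm_command", "data": {"targets": [{"x": 0, "y": 0, "z": -0.001, "turn": 0, "hand": 1}, {"x": 0, "y": 0, "z": -0.002, "turn": 0, "hand": 1}, {"x": 0, "y": 0, "z": -0.003, "turn": 0, "hand": 1}, {"x": 0, "y": 0, "z": -0.004, "turn": 0, "hand": 1}, {"x": 0, "y": 0, "z": -0.005, "turn": 0, "hand": 1}, {"x": 0, "y": 0, "z": -0.0055, "turn": 0, "hand": 1}, {"x": 0, "y": 0, "z": -0.0055, "turn": 0, "hand": 1}]}}

```text
time: 7.55
tcp_pos: [0.5231, -0.0178, 0.1594]
orientation: [-179.2, 0.3, 147.4]
wrist_force: [-0.5, 0.1, -0.7]
grip_width: 0.009
```

Request:
{"op": "arm_command", "data": {"targets": [{"x": 0, "y": 0, "z": -0.0005, "turn": 0, "hand": 1}, {"x": 0, "y": 0, "z": -0.001, "turn": 0, "hand": 1}, {"x": 0, "y": 0, "z": -0.001, "turn": 0, "hand": 1}]}}

```text
time: 7.8
tcp_pos: [0.523, -0.0179, 0.1583]
orientation: [-179.2, 0.3, 147.4]
wrist_force: [-0.6, -0.4, -1.0]
grip_width: 0.0087
```

Request:
{"op": "arm_command", "data": {"targets": [{"x": 0, "y": 0, "z": -0.0007, "turn": 0, "hand": 1}, {"x": 0, "y": 0, "z": -0.0015, "turn": 0, "hand": 1}, {"x": 0, "y": 0, "z": -0.0015, "turn": 0, "hand": 1}]}}

```text
time: 8.05
tcp_pos: [0.523, -0.0178, 0.1567]
orientation: [-179.2, 0.3, 147.4]
wrist_force: [-0.5, 0.6, -1.9]
grip_width: 0.0094
```

Request:
{"op": "arm_command", "data": {"targets": [{"x": 0, "y": 0, "z": -0.0005, "turn": 0, "hand": 1}, {"x": 0, "y": 0, "z": -0.001, "turn": 0, "hand": 1}, {"x": 0, "y": 0, "z": -0.001, "turn": 0, "hand": 1}]}}

```text
time: 8.3
tcp_pos: [0.523, -0.0178, 0.1556]
orientation: [-179.2, 0.3, 147.4]
wrist_force: [0.4, 1.1, -1.2]
grip_width: 0.0089
```

There is still no resistance 4 mm past the blade top, so the blade is in the slot. I'll go on toward home, expected at z ≈ 0.149.

Request:
{"op": "arm_command", "data": {"targets": [{"x": 0, "y": 0, "z": -0.001, "turn": 0, "hand": 1}, {"x": 0, "y": 0, "z": -0.002, "turn": 0, "hand": 1}, {"x": 0, "y": 0, "z": -0.003, "turn": 0, "hand": 1}, {"x": 0, "y": 0, "z": -0.003, "turn": 0, "hand": 1}]}}

```text
time: 8.63
tcp_pos: [0.5229, -0.0178, 0.1523]
orientation: [-179.2, 0.3, 147.4]
wrist_force: [0.3, 1.3, -1.7]
grip_width: 0.0087
```

Request:
{"op": "arm_command", "data": {"targets": [{"x": 0, "y": 0, "z": -0.001, "turn": 0, "hand": 1}, {"x": 0, "y": 0, "z": -0.002, "turn": 0, "hand": 1}, {"x": 0, "y": 0, "z": -0.002, "turn": 0, "hand": 1}]}}

```text
time: 8.88
tcp_pos: [0.5229, -0.0178, 0.1502]
orientation: [-179.2, 0.3, 147.4]
wrist_force: [0.4, -0.2, -0.8]
grip_width: 0.0089
```

Request:
{"op": "arm_command", "data": {"targets": [{"x": 0, "y": 0, "z": -0.0005, "turn": 0, "hand": 1}, {"x": 0, "y": 0, "z": -0.001, "turn": 0, "hand": 1}, {"x": 0, "y": 0, "z": -0.001, "turn": 0, "hand": 1}]}}

```text
time: 9.13
tcp_pos: [0.5229, -0.0178, 0.1491]
orientation: [-179.2, 0.3, 147.4]
wrist_force: [-0.5, 0.3, -1.6]
grip_width: 0.0088
```

Request:
{"op": "arm_command", "data": {"targets": [{"x": 0, "y": 0, "z": -0.0004, "turn": 0, "hand": 1}, {"x": 0, "y": 0, "z": -0.0008, "turn": 0, "hand": 1}, {"x": 0, "y": 0, "z": -0.0008, "turn": 0, "hand": 1}]}}

```text
time: 9.38
tcp_pos: [0.5229, -0.0179, 0.149]
orientation: [-179.2, 0.3, 147.4]
wrist_force: [-2.7, -0.0, 6.9]
grip_width: 0.009
```

Contact of 7 N at z = 0.149, exactly where the collar should land, so the key is home. Next I'll turn it clockwise, checking part way.

Request:
{"op": "arm_command", "data": {"targets": [{"x": 0, "y": 0, "z": -0.0003, "turn": 0, "hand": 1}, {"x": 0, "y": 0, "z": -0.0003, "turn": 0, "hand": 1}, {"x": 0, "y": 0, "z": -0.0003, "turn": -2, "hand": 1}, {"x": 0, "y": 0, "z": -0.0003, "turn": -4, "hand": 1}, {"x": 0.0001, "y": 0, "z": -0.0003, "turn": -6, "hand": 1}, {"x": 0.0002, "y": 0, "z": -0.0003, "turn": -8, "hand": 1}, {"x": 0.0002, "y": 0, "z": -0.0003, "turn": -10, "hand": 1}, {"x": 0.0002, "y": 0, "z": -0.0003, "turn": -12, "hand": 1}, {"x": 0.0002, "y": 0, "z": -0.0003, "turn": -12, "hand": 1}]}}

```text
time: 10.13
tcp_pos: [0.5233, -0.0177, 0.149]
orientation: [-179.2, 0.3, 135.3]
wrist_force: [-1.0, 1.5, 5.4]
grip_width: 0.0087
```

```bash
python3 -c "
from h import *
o=readout.get_obs();print(o['tcp_pos'],o['orientation'],o['wrist_force'],o['ft_torque'],o['grip_width'])"
```

```text
[ 0.52326222 -0.01767398  0.14901219] [-179.24638391    0.31373843  135.34133408] [-0.97636231  1.54137805  5.42547757] [0.40729059 0.21035659 0.13784739] 0.008718496474211801
```

The key is turning the blade at about 0.14–0.2 N m with low forces, so I'll continue.

Request:
{"op": "arm_command", "data": {"targets": [{"x": 0, "y": 0, "z": -0.0002, "turn": -2, "hand": 1}, {"x": 0, "y": 0, "z": -0.0002, "turn": -4, "hand": 1}, {"x": 0.0001, "y": 0, "z": -0.0002, "turn": -6, "hand": 1}, {"x": 0.0002, "y": -0.0001, "z": -0.0002, "turn": -8, "hand": 1}, {"x": 0.0002, "y": -0.0001, "z": -0.0002, "turn": -10, "hand": 1}, {"x": 0.0002, "y": -0.0002, "z": -0.0002, "turn": -12, "hand": 1}, {"x": 0.0003, "y": -0.0002, "z": -0.0002, "turn": -14, "hand": 1}, {"x": 0.0003, "y": -0.0002, "z": -0.0002, "turn": -16, "hand": 1}, {"x": 0.0003, "y": -0.0003, "z": -0.0002, "turn": -18, "hand": 1}, {"x": 0.0003, "y": -0.0003, "z": -0.0002, "turn": -20, "hand": 1}, {"x": 0.0004, "y": -0.0003, "z": -0.0002, "turn": -22, "hand": 1}, {"x": 0.0004, "y": -0.0004, "z": -0.0002, "turn": -24, "hand": 1}, {"x": 0.0004, "y": -0.0004, "z": -0.0002, "turn": -26, "hand": 1}, {"x": 0.0004, "y": -0.0004, "z": -0.0002, "turn": -28, "hand": 1}, {"x": 0.0004, "y": -0.0004, "z": -0.0002, "turn": -30, "hand": 1}, {"x": 0.0004, "y": -0.0004, "z": -0.0002, "turn": -32, "hand": 1}, {"x": 0.0004, "y": -0.0004, "z": -0.0002, "turn": -32, "hand": 1}]}}

```text
time: 11.55
tcp_pos: [0.5239, -0.0179, 0.149]
orientation: [-179.3, 0.3, 103.3]
wrist_force: [-0.4, 1.8, 4.0]
grip_width: 0.0089
```

```bash
python3 -c "
from h import *
o=readout.get_obs();print(o['tcp_pos'],o['orientation'],o['wrist_force'],o['ft_torque'],o['grip_width'])
im,d,C=snap('side','s2')
cv2.imwrite('pics/s2c.png',cv2.resize(im[190:350,180:400],None,fx=3.5,fy=3.5)[:,:,::-1])"
```

```text
[ 0.52385486 -0.01793979  0.14900072] [-179.27732894    0.31996233  103.27416298] [-0.42443079  1.84355893  3.99618374] [ 0.33650422 -0.01764329  0.11517378] 0.008900530651602696
```

View pics/s2c.png

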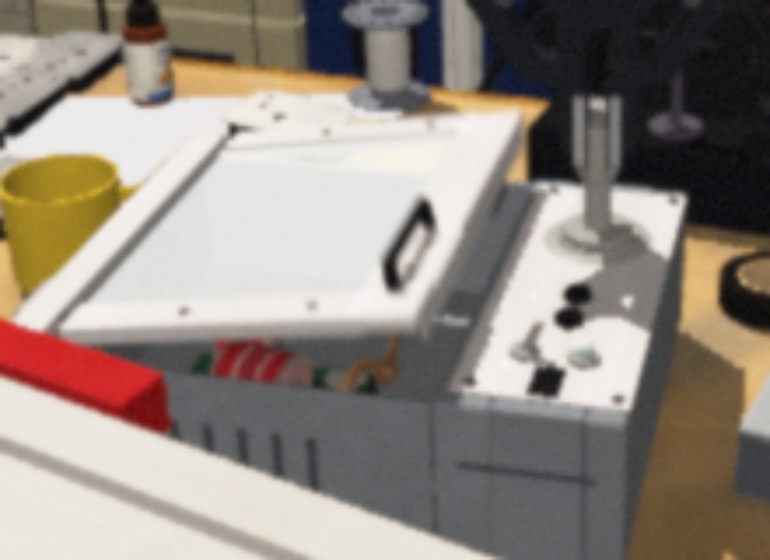

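The cover has visibly sprung ajar and the collar is down on the rim. I'll ease the torsion off and draw the key straight out.

Request:
{"op": "arm_command", "data": {"targets": [{"x": 0, "y": 0, "z": 0, "turn": 1.5, "hand": 1}, {"x": 0, "y": 0, "z": 0.002, "turn": 1.5, "hand": 1}, {"x": 0, "y": 0, "z": 0.005, "turn": 1.5, "hand": 1}, {"x": 0, "y": 0, "z": 0.008, "turn": 1.5, "hand": 1}, {"x": 0, "y": 0, "z": 0.011, "turn": 1.5, "hand": 1}]}}

```text
time: 12.02
tcp_pos: [0.5238, -0.018, 0.1602]
orientation: [-179.3, 0.3, 104.9]
wrist_force: [-0.2, 0.0, -0.2]
grip_width: 0.0085
```

Request:
{"op": "arm_command", "data": {"targets": [{"x": 0, "y": 0, "z": 0.008, "turn": 0, "hand": 1}, {"x": 0, "y": 0, "z": 0.018, "turn": 0, "hand": 1}, {"x": 0, "y": 0, "z": 0.035, "turn": 0, "hand": 1}, {"x": 0, "y": 0, "z": 0.055, "turn": 0, "hand": 1}, {"x": -0.005, "y": -0.02, "z": 0.055, "turn": 6, "hand": 1}, {"x": -0.012, "y": -0.045, "z": 0.055, "turn": 12, "hand": 1}, {"x": -0.018, "y": -0.07, "z": 0.055, "turn": 18, "hand": 1}, {"x": -0.024, "y": -0.095, "z": 0.055, "turn": 24, "hand": 1}, {"x": -0.03, "y": -0.12, "z": 0.055, "turn": 30, "hand": 1}, {"x": -0.036, "y": -0.145, "z": 0.055, "turn": 36, "hand": 1}, {"x": -0.042, "y": -0.17, "z": 0.055, "turn": 42, "hand": 1}, {"x": -0.048, "y": -0.19, "z": 0.055, "turn": 48, "hand": 1}, {"x": -0.052, "y": -0.208, "z": 0.055, "turn": 54, "hand": 1}, {"x": -0.0547, "y": -0.218, "z": 0.055, "turn": 60, "hand": 1}, {"x": -0.0547, "y": -0.218, "z": 0.055, "turn": 62.2, "hand": 1}, {"x": -0.0547, "y": -0.218, "z": 0.055, "turn": 62.2, "hand": 1}, {"x": -0.0547, "y": -0.218, "z": 0.055, "turn": 62.2, "hand": 1}]}}

```text
time: 13.43
tcp_pos: [0.469, -0.236, 0.2159]
orientation: [-179.2, 0.3, 167.0]
wrist_force: [0.5, 1.3, -1.3]
grip_width: 0.0088
```

Run:
```python
from h import *
o=readout.get_obs(); print(o['time'],o['tcp_pos'],o['orientation'],o['wrist_force'],o['grip_width'])
im,d,C=snap('wrist','w4')
cv2.imwrite('pics/w4c.png',cv2.resize(im[140:340,190:450],None,fx=3,fy=3,interpolation=cv2.INTER_CUBIC)[:,:,::-1])
```

```text
13.4333 [ 0.46901864 -0.23604475  0.21590673] [-179.24977262    0.34536287  166.96078234] [ 0.45751391  1.34651702 -1.32216736] 0.008782236047888763
```

View pics/w4c.png

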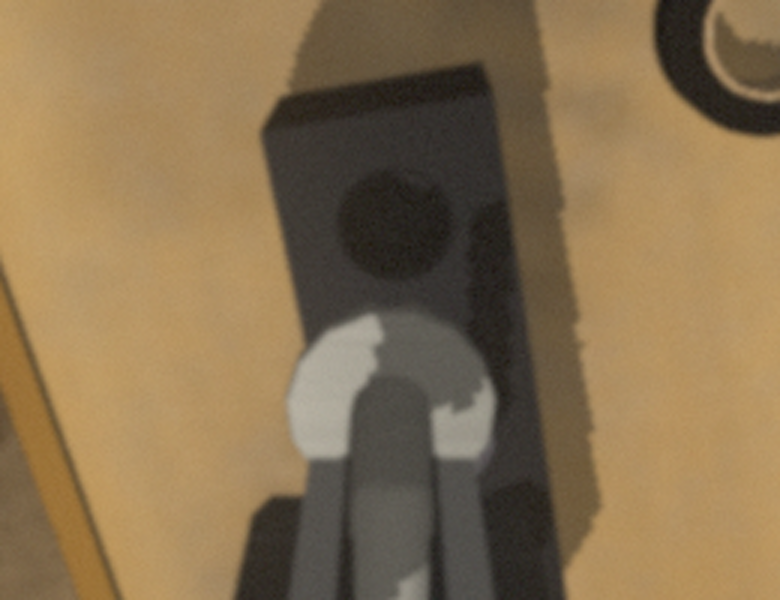

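The empty hole is at about (395,223). The collar sits at the same image place as before the lock, so the grip hasn't shifted. I'm back over the pick-up pose within 0.3 mm, so I'll lower the key.

Request:
{"op": "arm_command", "data": {"targets": [{"x": 0.0002, "y": 0.0002, "z": -0.025, "turn": 0, "hand": 1}, {"x": 0.0002, "y": 0.0002, "z": -0.05, "turn": 0, "hand": 1}, {"x": 0.0002, "y": 0.0002, "z": -0.07, "turn": 0, "hand": 1}, {"x": 0.0002, "y": 0.0002, "z": -0.078, "turn": 0, "hand": 1}, {"x": 0.0002, "y": 0.0002, "z": -0.082, "turn": 0, "hand": 1}, {"x": 0.0002, "y": 0.0002, "z": -0.085, "turn": 0, "hand": 1}, {"x": 0.0002, "y": 0.0002, "z": -0.088, "turn": 0, "hand": 1}, {"x": 0.0002, "y": 0.0002, "z": -0.09, "turn": 0, "hand": 1}, {"x": 0.0002, "y": 0.0002, "z": -0.09, "turn": 0, "hand": 1}]}}

```text
time: 14.23
tcp_pos: [0.4695, -0.2357, 0.1261]
orientation: [-179.2, 0.4, 167.0]
wrist_force: [-0.4, 0.2, -1.1]
grip_width: 0.0089
```

Request:
{"op": "arm_command", "data": {"targets": [{"x": 0, "y": 0, "z": -0.003, "turn": 0, "hand": 1}, {"x": 0, "y": 0, "z": -0.006, "turn": 0, "hand": 1}, {"x": 0, "y": 0, "z": -0.009, "turn": 0, "hand": 1}, {"x": 0, "y": 0, "z": -0.012, "turn": 0, "hand": 1}, {"x": 0, "y": 0, "z": -0.014, "turn": 0, "hand": 1}, {"x": 0, "y": 0, "z": -0.015, "turn": 0, "hand": 1}, {"x": 0, "y": 0, "z": -0.015, "turn": 0, "hand": 1}]}}

```text
time: 14.82
tcp_pos: [0.4693, -0.2356, 0.1108]
orientation: [-179.2, 0.3, 167.0]
wrist_force: [-0.4, -0.5, -1.0]
grip_width: 0.0089
```

The key is in the hole with under 1 mm to go. I'll set it down, open, and rise once the fingers are clear.

Request:
{"op": "arm_command", "data": {"targets": [{"x": 0, "y": 0, "z": -0.0005, "turn": 0, "hand": 1}, {"x": 0, "y": 0, "z": -0.0009, "turn": 0, "hand": 1}, {"x": 0, "y": 0, "z": -0.0009, "turn": 0, "hand": 1}]}}

```text
time: 15.07
tcp_pos: [0.4694, -0.2357, 0.1101]
orientation: [-179.2, 0.4, 167.0]
wrist_force: [0.7, -0.2, 0.4]
grip_width: 0.009
```

Request:
{"op": "arm_command", "data": {"targets": [{"x": 0, "y": 0, "z": 0, "turn": 0, "hand": -1}, {"x": 0, "y": 0, "z": 0, "turn": 0, "hand": -1}, {"x": 0, "y": 0, "z": 0, "turn": 0, "hand": -1}, {"x": 0, "y": 0, "z": 0, "turn": 0, "hand": -1}, {"x": 0, "y": 0, "z": 0, "turn": 0, "hand": -1}, {"x": 0, "y": 0, "z": 0, "turn": 0, "hand": -1}, {"x": 0, "y": 0, "z": 0, "turn": 0, "hand": -1}, {"x": 0, "y": 0, "z": 0, "turn": 0, "hand": -1}, {"x": 0, "y": 0, "z": 0, "turn": 0, "hand": -1}, {"x": 0, "y": 0, "z": 0, "turn": 0, "hand": -1}, {"x": 0, "y": 0, "z": 0.02, "turn": 0, "hand": -1}, {"x": 0, "y": 0, "z": 0.05, "turn": 0, "hand": -1}, {"x": 0, "y": 0, "z": 0.08, "turn": 0, "hand": -1}, {"x": 0, "y": 0, "z": 0.106, "turn": 0, "hand": -1}, {"x": 0, "y": 0, "z": 0.106, "turn": 0, "hand": -1}, {"x": 0, "y": 0, "z": 0.106, "turn": 0, "hand": -1}]}}

```text
time: 16.4
tcp_pos: [0.4697, -0.2358, 0.2172]
orientation: [-179.2, 0.5, 167.0]
wrist_force: [-0.4, -0.3, -0.3]
grip_width: 0.0858
```

Run:
```python
from h import *
o=readout.get_obs(); print(o['time'],o['tcp_pos'],o['orientation'],o['wrist_force'],o['grip_width'])
im,d,C=snap('wrist','w5')
X=np.array([[pt(C,(a,b),d[b,a]) for a in range(193,453)] for b in range(142,342)])
m=(abs(X[:,:,2]-.116)<.008); n,l,s,cc=cv2.connectedComponentsWithStats(m.astype(np.uint8))
for i in range(1,n):
    if s[i,4]>40:
        P=X[l==i]; print(s[i],P.mean(0),cv2.minAreaRect((P[:,:2]*1000).astype(np.float32)))
a=cv2.resize(im[142:342,193:453],None,fx=1.5,fy=1.5)
b,_,_=snap('side','s3'); b=cv2.resize(b[170:350,180:440],(390,270))
cv2.imwrite('pics/end.png',np.hstack([a[:270],b]) [:,:,::-1])
```

```text
16.4 [ 0.46966319 -0.23584477  0.21718044] [-179.18465521    0.5099794   166.97449753] [-0.38505608 -0.2838253  -0.31936101] 0.08584330893870248
[120  66  16  63 968] [ 0.46767571 -0.23688647  0.11585139] ((469.0199279785156, -237.34872436523438), (9.657037734985352, 39.66176986694336), 77.37294006347656)
[133 136  17  64 986] [ 0.52022801 -0.23935382  0.11280119] ((522.0694580078125, -239.93040466308594), (10.701541900634766, 48.84431457519531), 78.02346801757812)
```

View pics/end.png

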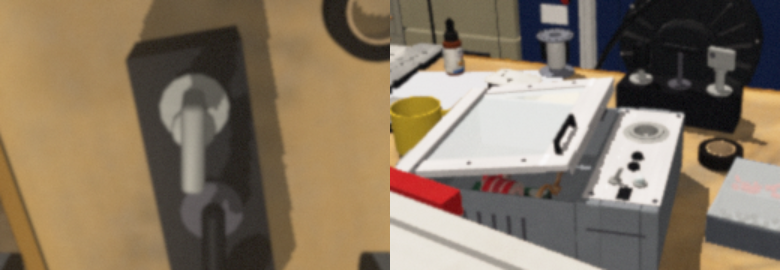

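The left view shows the key upright in its hole, within 0.5 mm of its starting measurement. The right view shows the cover ajar and all three tools in the stand, so I'll hand the job in.

```bash
python3 -c "
from h import *
print(r.job_done())"
```

```text
the job is handed in; nothing more can be done
None
```

The box is unlocked, its cover is ajar, and the key is back in its own hole in the stand. I handed the job in at about 16.5 s of the 67 s allowed; no verdict is reported.

- **Seating:** I took the fork key from the near hole and lowered it into the lock in steps of about 1 mm. It met no resistance until the collar touched the rim at the expected height, with about 7 N.
- **Turning:** I turned the key about 44° clockwise with low forces (the highest reading was about 7 N at the wrist). A side picture showed the cover sprung ajar with the key still home.
- **Return:** I drew the key straight out and put it back in its hole. The final look put the handle within about 0.5 mm and 0.5° of where it stood at the start, upright.
- **Final state:** The gripper was open and clear, the cover was still ajar, and the other two tools were in their holes.

**Disagreements:**
- My two blade-angle readings differed (-31° and -34°), so I went in between them.
- The gripper kept a tilt of about 0.8° throughout, which I offset with small sideways shifts at the lock.
- The cover's angle was only judged by eye from the pictures, never measured.

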